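Press the tile onto its coaster

ROBOT

A 6-joint arm with a two-finger parallel gripper is mounted at the origin on the work surface. World frame = base frame: x ahead of the robot, y to its left, z up, the work surface at z = 0. Lengths are in m, angles in degrees, forces in N, time in s.
With the tool pointing down it reaches from about 0.25 to 0.8 m from the base axis. Payload 3.9 kg.
Tool frame: the origin (TCP) lies at the very end of the fingers, on their centre line; the grasp point (between the pads) lies 19 mm behind it; z points along the fingers, y is the line along which they close (so a half turn about z gives the same grasp; the last joint's range is limited). The gripper opens to 85 mm and grips with 20 to 120 N. Pads are 22 mm wide; open, the fingers measure 114 mm over their backs; the gripper's body (76 mm by 85 mm) begins 54 mm behind the grasp point. The pads swing forward as they close: fully open they stand 13 mm farther back than shut.
Start: joints at [74.083, 14.897, -7.913, 67.191, 0, 90], TCP at [0.144, 0.505, 0.231] pointing down, gripper open.
Joint ranges: [-159.42, 159.42], [-47.68, 98.78], [-73.54, 78.23], [-108.79, 121.32], [-90, 84.71], [-180, 180]. Speed limits (degrees/s): [147.25, 147.25, 180, 180, 180, 180].

INTERFACE

Orientations are given as [roll, pitch, yaw] about the fixed x, y, z axes, in that order (R = Rz(yaw) Ry(pitch) Rx(roll)).
In Python, from bench import manip, camera, nets gives the robot as it stands. The module is installed in compiled form; this text tells all that it offers.
- The arm moves only by the tool send_rows, never from a script. Its argument "motion" is a list of rows, each a list of 5 numbers: the opening in per cent of the stroke, from 0 (shut) to 100 (fully open), then the shift along the tool's x, y, z in cm, then the turn about the tool's z in rad. In form: [[jaw, x, y, z, turn], ...]. A call has 1 to 20 rows; each row shifts and turns the commanded pose from where the row before left it, along the tool's axes as they then stand; what a row does not reach is not made up. A row lasts 1/8 s, in which the tool goes at most 62.5 mm and 10.7 degrees, less where a joint would pass 70% of its speed; a pose out of reach is approached as far as the arm can. A call is refused whole if a number of a shift passes 6.25 or a number of a turn 0.188, either way. A call with a gripper value outside its range is refused whole. The fingers move at their own pace and stop on an object; "force" is the grip in N (left out, the last holds). Time passes only in rows, so rows that do not move let the fingers close. It gives the time, the measured TCP pose, the force, the opening and the grip force at its end, in the units of the state.
- manip.observe(): the state, without advancing time (a new reading comes with each control period).
- camera(name): name is "scene" or "side" or "wrist"; returns a dict with "image" (384x512x3 uint8, red, green, blue), "fx", "fy", "cx", "cy" (pixels), "pose" (4x4, takes a point from camera to world coordinates). Camera axes: x right, y down, z forward; pixel columns grow to the right and rows downward; lengths in m; the calibration is good to about 2 mm. A picture is of the moment at which its call begins. There is no depth.
- manip.job_done(): hands the job in; it is judged then, once.
Trained networks look in the newest picture that a camera, given by its name, has taken for a name from the list of things; names that differ only in an ending like _2 or _b are one class to them, and where a whole thing is asked for, a point or a joint stands for the part that bears it (a point fixed in the world has none). Each returns a list of dicts, best first, with "confidence" (0 to 1); they miss things now and then, are a little off and sometimes report something else, mostly with a low value. They report only what shows in the picture. A call takes as long as a camera call. They do not tell look-alikes from the thing itself.
- nets.spot_in(camera, query): "rect" ([left, top, width, height] in pixels, round what is visible of it).
- nets.outline_of(camera, query): "mask" (384x512 bool, what is visible of it) and "rect" ([left, top, width, height] in pixels, round what is visible of it).
- nets.tip_of(camera, query): "centre" ([column, row] in pixels: a listed point, or the origin of a listed thing).
The state is a dict: "t": time; "q": joint angles; "qvel": joint speeds; "joint_efforts": joint torques, N m; "position": TCP position; "orientation": TCP orientation; "ft_force": force on the tool from outside, world axes, zero at the start; "torque": the same for the moment, N m; "opening": finger opening in m; "grip_force": force on a finger pad.
Only numpy, scipy, OpenCV 4.12 (cv2) and the standard library are available. Lean on these libraries where they do the work, as an engineer would, in place of code of your own. Each camera call takes 0.05 s, during which the arm holds its last target. There are 200 camera calls.

TASK

The coaster in the wooden carrier has just had its tile glued on: push the carrier along its slideway until it clicks into the detent under the screw press. Then turn the press's T-handle clockwise until the pad meets the tile, snug it up firmly by feel without cracking the tile, and leave it clamped with the carrier still in its detent. Do not disturb the other things on the table.

Things in the scene. Friction and masses are not known exactly. Their poses are not given: they have to be found in the camera images.
- press: grey C-frame bench screw press, fixed; origin on the table under the vertical screw axis. Its column (40 x 70 mm, 162 mm tall) stands 105 mm from the axis on its own -x side, the overhanging arm is 162 mm high. The screw carries a round pad 44 mm across, faced with springy rubber, which starts 13 to 34 mm above the tile (how far is not told).
- screw_axis (a point): point on the press's screw axis at the height of the handle bar's centreline, 200 mm above the table; axes as the press: +y is the way the carrier must travel. Turning the handle CLOCKWISE seen from above lowers the pad 20 mm a turn; the handle keeps its height and stays where it is left. It takes a steady 0.25 N m (5 N at 50 mm from the axis) while the pad is free.
- bar_end (a point): centre of one ball end (20 mm) of the straight T-handle: a level steel rod 12 mm thick through the hub (28 mm across, top at 212 mm), 90 mm to each side of the axis. Nothing stands above it; it can be pushed round with shut fingertips. x points outwards along the bar.
- bar_end_b (a point): the other ball end, opposite. Once the pad bears on the tile the turning torque climbs 0.15 N m per rad (3 N at 50 mm). Properly snug is 0.1 to 0.2 N m (2 to 4 N at 50 mm) above free turning, 0.7 to 1.3 rad past first contact; under 0.08 above is too loose, over 0.3 above cracks the tile. With the hand at rest friction hides 2 to 3 N of the push: judge by the rise.
- carrier: plywood carrier board, 120 mm wide, 215 mm long, top at 36 mm, a 6 mm high lip round the work; origin at table height under the work's centre; slides along the press's y only, against about 1.2 N. At the station its origin lies on the press's. 13 mm before it a sprung plunger must be overridden (about 6 N), then it drops into the detent (1 mm of play); as much again pushes it out beyond.
- push_plate (a point): centre of the outer (-y) face of the upright plywood push plate at the carrier's tail, 150 mm from the work's centre: 70 mm wide across the slideway, 8 mm thick, 50 mm tall, its top 86 mm above the table. The carrier starts 80 to 130 mm short of the station, on the press's -y side.
- work: the coaster in the carrier: wooden square 94 x 94 x 12 mm with a white tile 75 x 75 x 6 mm on top; loose within the carrier's lip; origin at the centre of its underside
- spare: a spare coaster like the work (94 x 94 x 18 mm), lying beside the slideway; not to be used; leave alone
- bowl: steel bowl, 140 mm across, 50 mm high; leave alone
- glue: white glue bottle, 44 mm across, 120 mm tall; leave alone
- beads: clear lidded jar, 64 mm across, 80 mm tall; leave alone
- sander: cork sanding block, 100 x 60 x 30 mm; leave alone
- brush: brush lying on the table, about 200 mm long; leave alone
- cup: plastic cup, 70 mm across, 80 mm tall; leave alone
- disc: white ceramic disc, 60 mm across, 12 mm thick; leave alone
Mind the look-alikes: they are no part of the job. Leave any black or turquoise look-alike of the work alone.

How it is judged:
By the outcome, as a careful person would: the job done as asked, in the order asked, and still so for the second after the job is handed in, with the robot touching nothing.
It also fails if it takes over 72 s, if anything falls off the work surface, if the arm or the gripper's body presses on something with over 40 N, if the wrist force passes 120 N, or if a joint passes its speed limit or range.

## Working session

There is one attempt and no reset: what is moved stays moved. The work goes in short steps, Python scripts to look and compute and a tool call to move; the robot and the scene stay as the last step left them, time stands still between calls to the robot, and variables do not carry over. Pictures are saved under pics/ and viewed, at most 10 in all, crops included, and the job is handed in when it is done.

Besides the shell and the picture viewer there is one more tool, called after "Call:" by a JSON object that holds its "fn" and its "kwargs". send_rows: Moves the arm, as the interface text tells. Its arguments: {"type":"object","properties":{"motion":{"type":"array","items":{"type":"array","items":{"type":"number"}}},"force":{"type":"number"}},"required":["motion"]}

```bash
mkdir -p pics
cat > h.py <<'E'
import numpy as np, cv2
from bench import manip, camera, nets
def ray(c,px):
    d=np.array([(px[0]-c['cx'])/c['fx'],(px[1]-c['cy'])/c['fy'],1.]);P=np.array(c['pose'])
    return P[:3,3],P[:3,:3]@d
def atz(c,px,z):
    o,d=ray(c,px);return o+d*(z-o[2])/d[2]
def proj(c,p):
    P=np.array(c['pose']);q=P[:3,:3].T@(np.array(p)-P[:3,3]);return np.array([c['fx']*q[0]/q[2]+c['cx'],c['fy']*q[1]/q[2]+c['cy']])
def tri(obs):
    A=np.zeros((3,3));b=np.zeros(3)
    for c,px in obs:
        o,d=ray(c,px);d=d/np.linalg.norm(d);M=np.eye(3)-np.outer(d,d);A+=M;b+=M@o
    return np.linalg.solve(A,b)
E
python3 - <<'E'
from h import *
np.set_printoptions(precision=4,suppress=True)
print(manip.observe())
ims=[]
C={}
for n in ["scene","side","wrist"]:
    c=camera(n);C[n]=c;print(n,np.array(c['pose'])[:3],c['fx'])
    cv2.imwrite(f'pics/{n}.png',c['image'][:,:,::-1])
    for q in ["press","screw_axis","bar_end","carrier","push_plate","work"]:
        for r in nets.tip_of(n,q)[:3]: print(n,q,np.round(r['centre'],1),round(r['confidence'],2))
E
```

```text
{'t': 0.0, 'q': array([74.0833, 14.9356, -7.9864, 67.1889,  0.0007, 89.9981]), 'qvel': array([-0.0553, -0.0212, -0.0034, -0.106 , -0.0723,  0.029 ]), 'joint_efforts': array([  0.0001, -40.5677,  25.3923,   0.0187,   0.0001,   0.    ]), 'position': array([0.1438, 0.5042, 0.2305]), 'orientation': array([-179.8891,   -0.0007,  164.0851]), 'ft_force': array([-0.3752,  0.5369,  0.9507]), 'torque': array([0.013 , 0.0013, 0.031 ]), 'grip_force': 0.0, 'opening': 0.08528637265001517}
scene [[-0.421   0.7614 -0.493   1.0416]
 [ 0.907   0.3548 -0.2267  0.2625]
 [ 0.0023 -0.5426 -0.84    1.1272]] 401.46515299455206
scene press [294.9 253.1] 0.97
scene screw_axis [302.  219.5] 0.96
scene bar_end [283.4 196.7] 0.98
scene bar_end [320.4 246.8] 0.75
scene bar_end [123.2 231.7] 0.72
scene carrier [273.5 236.5] 0.67
scene push_plate [236.6 204.7] 0.96
scene push_plate [350.3 322.6] 0.73
scene work [177.8 197. ] 0.86
scene work [273.  231.4] 0.59
scene work [121.7 232. ] 0.31
side [[ 0.8414 -0.3238  0.4326  0.0335]
 [-0.5402 -0.522   0.66   -0.7193]
 [ 0.0121 -0.7891 -0.6142  0.8031]] 424.31989042676884
side press [231.3 190. ] 0.58
side screw_axis [221.7 134.6] 0.64
side screw_axis [228.2 190. ] 0.54
side bar_end [227.6 113.2] 0.61
side carrier [234.1 205.4] 0.94
side push_plate [253.7 228.4] 0.59
side work [237.9 196.7] 0.88
side work [314.3 290.1] 0.8
side work [108.3 200.2] 0.8
wrist [[ 0.2739  0.9128  0.303   0.0661]
 [ 0.9618 -0.2599 -0.0863  0.526 ]
 [ 0.      0.315  -0.9491  0.3731]] 335.0107890527394
wrist work [113.7 245.9] 0.7
```

View pics/scene.png

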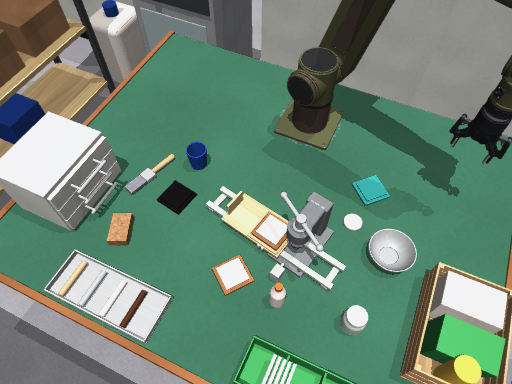

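View pics/side.png

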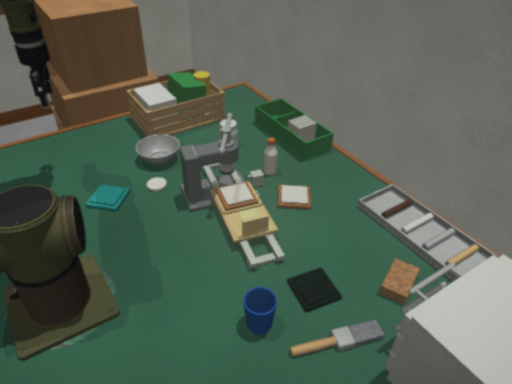

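The scene view shows the press at about (302,220), with the carrier to its left and the push plate near (236,205). The bar runs from (283,196) to (320,247). The side view shows the press at (215,165) and the push plate at (254,222).

Run:
```python
from h import *
np.set_printoptions(precision=4,suppress=True)
s=camera("scene");d=camera("side")
S=cv2.imread('pics/scene.png');
print('axis',atz(s,(302,219.5),.2),'ends',atz(s,(283.4,196.7),.2),atz(s,(320.4,246.8),.2),'side end',atz(d,(227.6,113.2),.2), 'axis side',atz(d,(221.7,134.6),.2))
print('press',atz(s,(294.9,253.1),0),atz(d,(231.3,190),0),'plate',atz(s,(236.6,204.7),.061),atz(d,(253.7,228.4),.061),'work',atz(s,(273,231.4),.036),atz(d,(237.9,196.7),.036),'carrier',atz(s,(273.5,236.5),0),atz(d,(234.1,205.4),0))
for n,c,(x,y,w,h) in(("scene",s,(195,170,160,120)),("side",d,(165,105,160,170))):
    k=5 if n=="scene" else 3.5
    cv2.imwrite(f'pics/{n}_z.png',cv2.resize(c['image'][y:y+h,x:x+w,::-1],None,fx=k,fy=k,interpolation=cv2.INTER_CUBIC))
```

```text
axis [0.5178 0.1546 0.2   ] ends [0.4726 0.0823 0.2   ] [0.572  0.2259 0.2   ] side end [0.5745 0.2374 0.2   ] axis side [0.5015 0.1435 0.2   ]
press [0.5236 0.1546 0.    ] [ 0.5256  0.14   -0.    ] plate [ 0.476  -0.0652  0.061 ] [ 0.4583 -0.0855  0.061 ] work [0.5013 0.0704 0.036 ] [0.5041 0.066  0.036 ] carrier [0.4993 0.0727 0.    ] [0.4967 0.0754 0.    ]
```

View pics/scene_z.png

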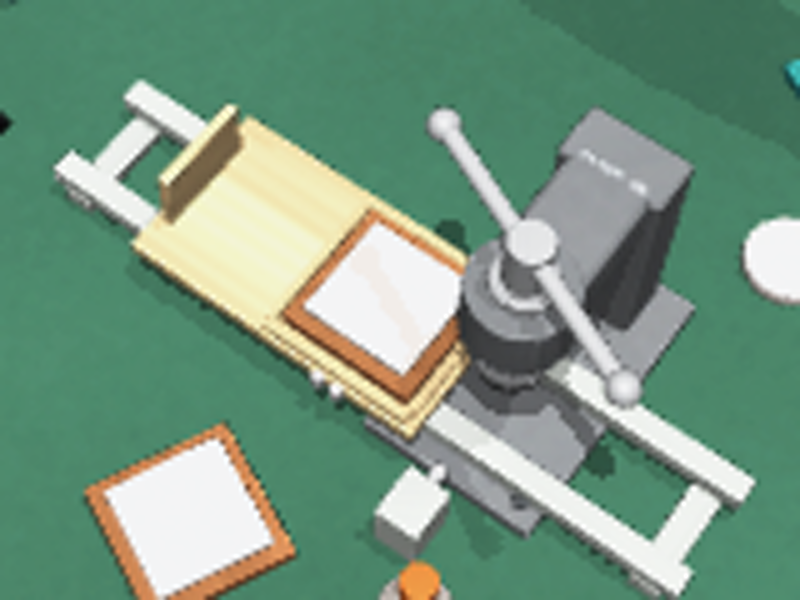

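View pics/side_z.png

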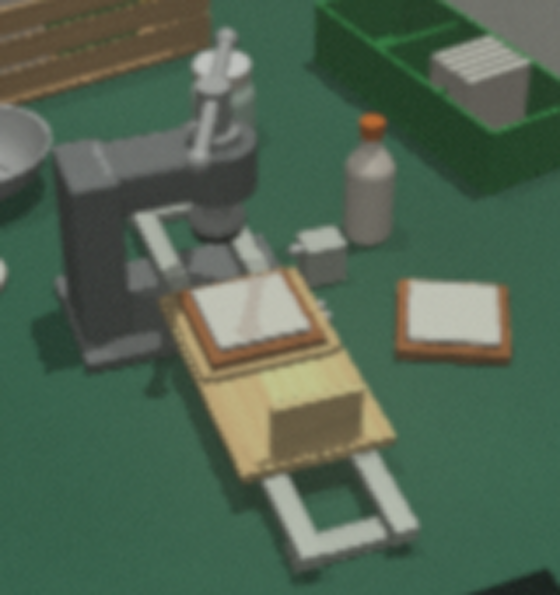

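Both crops are clear: balls at scene-crop (444,124) and (625,388), hub top (532,242), plate outer top corners (162,180) and (236,105). I'll fit a press and carrier model to these points.

```bash
cat > fit.py <<'E'
from h import *
from scipy.optimize import least_squares
np.set_printoptions(precision=4,suppress=True)
s=camera("scene");d=camera("side")
def sc(x,y):return((x+.5)/5-.5+195,(y+.5)/5-.5+170)
def sd(x,y):return((x+.5)/3.5-.5+165,(y+.5)/3.5-.5+105)
# kind: B bar +-, P press frame, C carrier frame
pts=[(s,sc(444,124),'B',(-.09,0,.2)),(s,sc(625,388),'B',(.09,0,.2)),(s,sc(532,240),'P',(0,0,.212)),
(s,sc(597,110),'P',(-.125,-.035,.162)),(s,sc(692,165),'P',(-.125,.035,.162)),
(s,sc(135,243),'C',(.06,-.15,.036)),(s,sc(250,118),'C',(-.06,-.15,.036)),(s,sc(410,435),'C',(.06,.065,.036)),
(s,sc(162,180),'C',(.035,-.15,.086)),(s,sc(236,105),'C',(-.035,-.15,.086)),
(d,sd(227,36),'B',(.09,0,.2)),(d,sd(199,155),'B',(-.09,0,.2)),(d,sd(212,82),'P',(0,0,.212)),
(d,sd(271,404),'C',(-.035,-.15,.086)),(d,sd(362,388),'C',(.035,-.15,.086)),(d,sd(245,478),'C',(-.06,-.15,.036)),(d,sd(396,437),'C',(.06,-.15,.036)),
(d,sd(57,150),'P',(-.125,-.035,.162))]
def R(a):return np.array([[np.cos(a),-np.sin(a),0],[np.sin(a),np.cos(a),0],[0,0,1]])
def w(p,k,l):
    o=np.array([p[0],p[1],0]);l=np.array(l)
    if k=='B':return o+R(p[3])@l
    if k=='C':l=l+[0,p[4],0]
    return o+R(p[2])@l
f=lambda p:np.concatenate([proj(c,w(p,k,l))-px for c,px,k,l in pts])
r=least_squares(f,[.518,.154,-.3,.95,-.1],loss='soft_l1');p=r.x
print(p,np.degrees(p[2:4]));print(f(p).reshape(-1,2))
for n,k,l in(('plate','C',(0,-.15,.061)),('end','B',(.09,0,.2)),('endb','B',(-.09,0,.2)),('plateEnd','C',(0,-.15-p[4],.061)),('column','P',(-.105,0,.1))):print(n,w(p,k,l))
E
python3 fit.py
```

```text
[ 0.5201  0.1526 -0.2209  0.9279 -0.0887] [-12.658   53.1624]
[[ 0.3354  0.3074]
 [ 0.0554  0.0879]
 [ 0.4067  0.0893]
 [-0.0124 -1.6951]
 [ 1.7821 -0.0883]
 [ 0.0234 -0.0606]
 [ 0.943  -0.5879]
 [ 0.9004  0.4658]
 [-1.2138 -1.2563]
 [-1.5721 -1.4427]
 [ 0.1934  0.1361]
 [ 0.3021  0.5233]
 [ 0.6669 -0.6855]
 [ 0.4851  1.5789]
 [ 0.9693 -0.2344]
 [-1.4968 -2.7236]
 [-0.5099 -2.0901]
 [ 4.08   10.6517]]
plate [ 0.4678 -0.0802  0.061 ]
end [0.5741 0.2247 0.2   ]
endb [0.4662 0.0806 0.2   ]
plateEnd [0.4873 0.0063 0.061 ]
column [0.4177 0.1756 0.1   ]
```

Call:
{"fn": "send_rows", "kwargs": {"motion": [[0,0,0,0,0.1815],[0,0,0,0,0.1815],[0,0,0,0,0.1815],[0,0,0,0,0.1815],[0,0,0,0,0.1815],[0,0,0,0,0.1815],[0,0,0,0,0.1815],[0,0,0,0,0.1815],[0,0,0,0,0.1815],[0,0,0,0,0.1815],[0,0,0,0,0.1815],[0,0,0,0,0.1815],[0,0,0,0,0.1815],[0,0,0,0,0.1815],[0,0,0,0,0.1815],[0,0,0,0,0.1815],[0,0,0,0,0.181]]}}

```text
t: 3.38
position: [0.4014, 0.2374, 0.2323]
orientation: [-164.8, 11.7, 20.3]
ft_force: [0.9, -0.3, 0.1]
opening: 0.0001
grip_force: 0.0
```

Call:
{"fn": "send_rows", "kwargs": {"motion": [[0,2.78,3.4,0,0],[0,2.78,3.4,0,0],[0,2.78,3.4,0,0],[0,2.78,3.4,0,0],[0,2.78,3.4,0,0],[0,2.78,3.4,0,0],[0,2.78,3.4,0,0],[0,2.78,3.4,0,0],[0,2.78,3.4,0,0],[0,2.78,3.4,0,0],[0,2.78,3.4,0,0],[0,2.78,3.4,0,0],[0,2.78,3.4,0,0],[0,2.78,3.4,0,0],[0,2.78,3.4,0,0],[0,2.78,3.4,0,0],[0,0,0,0,0]]}}

```text
t: 5.5
position: [0.8493, -0.0821, 0.0006]
orientation: [-167.0, 5.3, 19.1]
ft_force: [-14.8, 15.5, 42.3]
opening: 0.0001
grip_force: 21.1
```

```bash
cat >> h.py <<'E'
O=np.array([.5201,.1526]);A=np.radians(-12.66)
M=np.array([[np.cos(A),np.sin(A)],[-np.sin(A),np.cos(A)]])
def pp(): # state in the press frame: position, force, moment about the screw axis
    o=manip.observe();p=M@(o['position'][:2]-O);f=M@o['ft_force'][:2]
    print('t %.2f press xy mm'%o['t'],np.round(p*1e3,1),'z %.1f'%(o['position'][2]*1e3),'rpy',np.round(o['orientation'],2),'F press',np.round(f,2),'Fz %.2f'%o['ft_force'][2],'q',np.round(o['q'],0))
    return p,f
E
python3 -c "
from h import *
pp()
s=camera('scene');d=camera('side')
for n,c in(('scene',s),('side',d)):
    for r in nets.spot_in(n,'cup')[:1]:
        x,y,w,h=r['rect'];print('cup',r['confidence'],M@(atz(c,(x+w/2,y+h/2),.04)[:2]-O))
"
```

```text
t 5.50 press xy mm [ 372.6 -156.8] z 0.6 rpy [-166.99    5.31   19.11] F press [-17.86  11.87] Fz 42.29 q [ -9.  76.  78. 103.   9. 152.]
cup 0.77 [-0.07421015 -0.45841876]
```

The second call was sent before I had checked the first. The wrist reached its limit and the tool went off course, so I'm looking before anything else moves.

```bash
python3 -c "
from h import *
s=camera('scene');cv2.imwrite('pics/s2.png',s['image'][:,:,::-1])
print(manip.observe())
"
```

```text
{'t': 5.75, 'q': array([ -8.83016747,  76.04175635,  78.22943527, 102.98112912,
         8.85301486, 151.76005792]), 'qvel': array([-0.05655638,  0.05792684, -0.07220848, -0.10393954, -0.13248924,
       -0.05732927]), 'joint_efforts': array([-1.07044315e+01, -4.87390959e+01,  2.31081265e+01, -8.90003711e+00,
       -4.88748282e+00,  2.86161702e-02]), 'position': array([ 8.49307007e-01, -8.20365495e-02,  5.60582641e-04]), 'orientation': array([-167.12837708,    5.36195429,   19.17704535]), 'ft_force': array([-15.3766149 ,  14.56705419,  41.5070987 ]), 'torque': array([4.25361632, 4.14352919, 0.1317944 ]), 'grip_force': 21.069632498547435, 'opening': 9.68137088162624e-05}
```

View pics/s2.png

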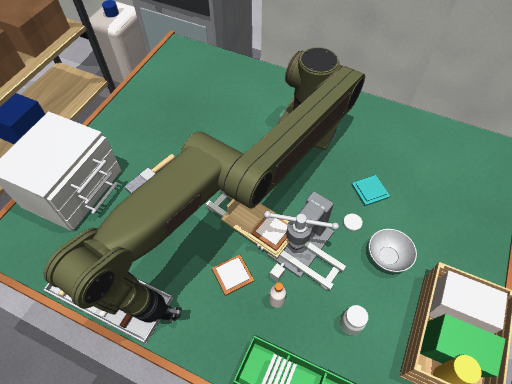

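The picture shows the fingertips on the bare table beyond the tray, near (175,312). The handle has been swung by the passing arm and now runs from (270,217) to (332,226). I'll back off gently upward and check.

Call:
{"fn": "send_rows", "kwargs": {"motion": [[0,0,0,-1,0],[0,0,0,-1.5,0],[0,0,0,-1.5,0]]}}

```text
t: 6.12
position: [0.8476, -0.0958, 0.0232]
orientation: [-168.3, 5.0, 18.9]
ft_force: [0.3, 0.3, 0.3]
opening: 0.0002
grip_force: 0.0
```

```bash
python3 -c "
from h import *
pp()
s=camera('side');cv2.imwrite('pics/d2.png',s['image'][:,:,::-1])
"
```

```text
t 6.12 press xy mm [ 373.9 -170.6] z 23.2 rpy [-168.26    5.02   18.87] F press [0.23 0.32] Fz 0.27 q [ -9.  75.  78. 104.   8. 152.]
```

View pics/d2.png

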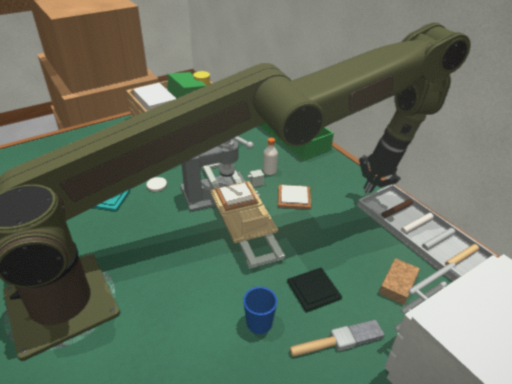

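Everything stands where it was except the handle, and the arm is well above the table. I got the wrist sign wrong: yaw = 180 + q1 − q6. I'll retract up and inward first, then turn back with negative turns, checking each step.

Call:
{"fn": "send_rows", "kwargs": {"motion": [[0,0,0,-3,0],[0,0,0,-4,0],[0,0,0,-4,0],[0,-1,0,-4,0],[0,-2,-0.7,-2,0],[0,-2,-0.7,-2,0],[0,-2,-0.7,0,0],[0,-2,-0.7,0,0]]}}

```text
t: 7.18
position: [0.7369, -0.1215, 0.2068]
orientation: [-169.6, 2.5, 18.4]
ft_force: [0.4, -0.7, -0.4]
opening: -0.0
grip_force: 0.0
```

```bash
python3 -c "
from h import *
pp()"
```

```text
t 7.17 press xy mm [ 271.6 -219.9] z 206.8 rpy [-169.6     2.52   18.36] F press [ 0.54 -0.56] Fz -0.40 q [-13.  47.  43.  94.   8. 149.]
```

Call:
{"fn": "send_rows", "kwargs": {"motion": [[0,0,0,0,-0.185],[0,0,0,0,-0.185],[0,0,0,0,-0.185],[0,0,0,0,-0.185],[0,0,0,0,-0.185],[0,0,0,0,-0.185],[0,0,0,0,-0.185],[0,0,0,0,-0.185],[0,0,0,0,-0.185],[0,0,0,0,-0.185],[0,0,0,0,-0.185],[0,0,0,0,-0.185],[0,0,0,0,-0.185],[0,0,0,0,-0.185]]}}

```text
t: 8.93
position: [0.7376, -0.1214, 0.206]
orientation: [172.4, -7.6, 167.4]
ft_force: [0.1, -0.3, 0.0]
opening: -0.0001
grip_force: 0.0
```

```bash
cat >> h.py <<'E'
from scipy.spatial.transform import Rotation as Ro
def to(px,py,z,n=1):
    # shift in cm along the tool axes to press-frame point (mm), split in n rows
    o=manip.observe();R=Ro.from_euler('xyz',o['orientation'],degrees=True).as_matrix()
    g=np.append(O+M.T@np.array([px,py])/1e3,z/1e3)
    print('to',(px,py,z),'tool cm per row',np.round(R.T@(g-o['position'])*100/n,3),'x',n)
def axes():
    R=Ro.from_euler('xyz',manip.observe()['orientation'],degrees=True).as_matrix()
    print('press dirs +x,+y,+z in tool:',[np.round(R.T@v,3) for v in(np.append(M[0],0),np.append(M[1],0),np.array([0,0,1.]))])
E
python3 -c "
from h import *
pp();to(0,-290,160,6);axes()"
```

```text
t 8.93 press xy mm [ 272.3 -219.7] z 206.0 rpy [172.39  -7.61 167.39] F press [ 0.18 -0.3 ] Fz 0.00 q [-13.  47.  43.  94.   8.   0.]
to (0, -290, 160) tool cm per row [ 4.397 -1.338  1.193] x 6
press dirs +x,+y,+z in tool: [array([-0.991,  0.017, -0.131]), array([-0.001,  0.991,  0.132]), array([ 0.132,  0.131, -0.982])]
```

Call:
{"fn": "send_rows", "kwargs": {"motion": [[0,3.3,-1,0.9,0],[0,3.3,-1,0.9,0],[0,3.3,-1,0.9,0],[0,3.3,-1,0.9,0],[0,3.3,-1,0.9,0],[0,3.3,-1,0.9,0],[0,3.3,-1,0.9,0],[0,3.3,-1,0.9,0],[0,0,0,0,0]]}}

```text
t: 10.05
position: [0.4533, -0.1278, 0.1599]
orientation: [172.4, -7.8, 167.0]
ft_force: [-0.0, -0.6, 0.6]
opening: 0.0
grip_force: 0.0
```

```bash
python3 -c "
from h import *
pp();to(0,-285,58,3);axes()
s=camera('scene');d=camera('side')
for n,c in(('scene',s),('side',d)):
  for q,z in(('push_plate',.061),('bar_end',.2),('carrier',0),('work',.036),('screw_axis',.2)):
    for r in nets.tip_of(n,q)[:2]: print(n,q,round(r['confidence'],2),np.round(1e3*(M@(atz(c,r['centre'],z)[:2]-O)),0))
cv2.imwrite('pics/mid.png',np.vstack([cv2.resize(s['image'][150:300,170:370,::-1],None,fx=2.6,fy=2.6),cv2.resize(d['image'][90:265,165:365,::-1],None,fx=2.6,fy=2.6)])[:,:])
"
```

```text
t 10.05 press xy mm [  -3.7 -288.2] z 159.9 rpy [172.43  -7.83 166.98] F press [ 0.13 -0.58] Fz 0.61 q [-20.  19. -15.  65.   7.  -7.]
to (0, -285, 58) tool cm per row [-0.585 -0.334  3.333] x 3
press dirs +x,+y,+z in tool: [array([-0.991,  0.024, -0.134]), array([0.006, 0.991, 0.133]), array([ 0.136,  0.131, -0.982])]
scene push_plate 0.56 [  -2. -238.]
scene bar_end 0.72 [-33.  84.]
scene bar_end 0.7 [ 46. -78.]
scene carrier 0.66 [ -2. -85.]
scene work 0.69 [-322.   63.]
scene work 0.58 [ -9. -80.]
scene screw_axis 0.57 [-3. -4.]
side push_plate 0.82 [   1. -235.]
side push_plate 0.34 [ 53. 220.]
side bar_end 0.74 [ 36. -76.]
side bar_end 0.68 [-58.  68.]
side carrier 0.77 [ -2. -82.]
side carrier 0.5 [-198.   69.]
side work 0.95 [ -5. -86.]
side work 0.81 [-340.   14.]
side screw_axis 0.95 [-6.  1.]
side screw_axis 0.24 [-131. -577.]
```

Call:
{"fn": "send_rows", "kwargs": {"motion": [[0,-0.6,-0.35,3.3,0],[0,-0.6,-0.35,3.3,0],[0,-0.55,-0.3,3.4,0],[0,0,0,0,0]]}}

```text
t: 11.15
position: [0.4585, -0.1244, 0.0552]
orientation: [172.4, -8.1, 167.1]
ft_force: [-0.9, 0.1, 0.7]
opening: -0.0
grip_force: 0.0
```

```bash
python3 -c "
from h import *
pp();to(0,-180,58,20);axes()"
```

```text
t 11.15 press xy mm [   0.6 -283.8] z 55.2 rpy [172.37  -8.08 167.11] F press [-0.96 -0.07] Fz 0.67 q [-20.  25. -23.  51.   7.  -7.]
to (0, -180, 58) tool cm per row [0.007 0.516 0.056] x 20
press dirs +x,+y,+z in tool: [array([-0.99 ,  0.023, -0.139]), array([0.004, 0.991, 0.133]), array([ 0.141,  0.131, -0.981])]
```

Call:
{"fn": "send_rows", "kwargs": {"motion": [[0,0,0.69,0.09,0],[0,0,0.69,0.09,0],[0,0,0.69,0.09,0],[0,0,0.69,0.09,0],[0,0,0.5,0.07,0],[0,0,0.4,0.05,0],[0,0,0.4,0.05,0],[0,0,0.4,0.05,0],[0,0,0.4,0.05,0]]}}

```text
t: 12.28
position: [0.4715, -0.0774, 0.0572]
orientation: [172.4, -7.8, 167.1]
ft_force: [-1.8, -2.2, 0.2]
opening: -0.0001
grip_force: 0.7
```

```bash
python3 -c "
from h import *
pp()
s=camera('scene');d=camera('side')
for n,c in(('scene',s),('side',d)):
  for q,z in(('push_plate',.061),('work',.036)):
    for r in nets.tip_of(n,q)[:2]: print(n,q,round(r['confidence'],2),np.round(1e3*(M@(atz(c,r['centre'],z)[:2]-O)),0))
"
```

```text
t 12.28 press xy mm [   3.  -235.1] z 57.2 rpy [172.42  -7.78 167.08] F press [-1.24 -2.51] Fz 0.16 q [-14.  24. -23.  50.   7.  -1.]
scene push_plate 0.75 [   6. -219.]
scene work 0.77 [  90. -403.]
scene work 0.61 [ -4. -68.]
side push_plate 0.67 [ -12. -212.]
side work 0.94 [  59. -456.]
side work 0.93 [ -3. -75.]
```

Call:
{"fn": "send_rows", "kwargs": {"motion": [[0,0,0.45,0.06,0],[0,0,0.45,0.06,0],[0,0,0.45,0.06,0],[0,0,0.45,0.06,0],[0,0,0.45,0.06,0],[0,0,0.45,0.06,0],[0,0,0.45,0.06,0],[0,0,0.45,0.06,0],[0,0,0.45,0.06,0],[0,0,0.4,0.05,0]]}}

```text
t: 13.82
position: [0.4816, -0.0334, 0.0572]
orientation: [172.4, -7.8, 167.1]
ft_force: [-0.5, -1.3, -0.4]
opening: -0.0
grip_force: 0.7
```

```bash
python3 -c "
from h import *
pp()"
```

```text
t 13.82 press xy mm [   3.2 -189.9] z 57.2 rpy [172.41  -7.77 167.09] F press [-0.16 -1.36] Fz -0.45 q [ -9.  24. -24.  50.   8.   4.]
```

Call:
{"fn": "send_rows", "kwargs": {"motion": [[0,0,0.2,0.027,0],[0,0,0.2,0.027,0],[0,0,0.2,0.027,0],[0,0,0.2,0.027,0]]}}

```text
t: 14.32
position: [0.4835, -0.0258, 0.0573]
orientation: [172.4, -7.8, 167.1]
ft_force: [-0.8, -1.7, 0.8]
opening: 0.0001
grip_force: 0.7
```

Call:
{"fn": "send_rows", "kwargs": {"motion": [[0,0,0.2,0.027,0],[0,0,0.2,0.027,0]]}}

```text
t: 14.58
position: [0.4844, -0.0219, 0.0573]
orientation: [172.4, -7.8, 167.1]
ft_force: [-1.2, -0.4, 0.8]
opening: 0.0001
grip_force: 0.7
```

Call:
{"fn": "send_rows", "kwargs": {"motion": [[0,0,0.2,0.027,0]]}}

```text
t: 14.7
position: [0.4848, -0.02, 0.0572]
orientation: [172.4, -7.8, 167.1]
ft_force: [-1.9, -3.1, 1.1]
opening: -0.0004
grip_force: 1.9
```

Call:
{"fn": "send_rows", "kwargs": {"motion": [[0,0,0.2,0.027,0]]}}

```text
t: 14.82
position: [0.4849, -0.0195, 0.0572]
orientation: [172.6, -7.8, 167.1]
ft_force: [-4.3, -8.4, 3.2]
opening: 0.0002
grip_force: 4.6
```

Call:
{"fn": "send_rows", "kwargs": {"motion": [[0,0,0.2,0.027,0]]}}

```text
t: 14.95
position: [0.485, -0.0189, 0.0572]
orientation: [172.8, -7.8, 167.0]
ft_force: [-4.1, -12.5, 5.5]
opening: -0.0004
grip_force: 6.8
```

```bash
python3 -c "
from h import *
pp()
s=camera('scene');d=camera('side')
for n,c in(('scene',s),('side',d)):
  for q,z in(('push_plate',.061),('work',.036),('carrier',0)):
    for r in nets.tip_of(n,q)[:2]: print(n,q,round(r['confidence'],2),np.round(1e3*(M@(atz(c,r['centre'],z)[:2]-O)),0))
pp()
"
```

```text
t 14.95 press xy mm [   3.3 -175. ] z 57.2 rpy [172.83  -7.76 167.  ] F press [ -1.24 -13.07] Fz 5.46 q [ -7.  24. -23.  50.   8.   6.]
scene push_plate 0.96 [   5. -152.]
scene work 0.9 [ 5. -7.]
scene work 0.9 [  86. -395.]
scene carrier 0.64 [-3. -8.]
scene carrier 0.18 [ 0. -2.]
side push_plate 0.7 [  -9. -162.]
side work 0.95 [  58. -456.]
side work 0.91 [  6. -14.]
side carrier 0.95 [ -7. -15.]
t 15.35 press xy mm [   3.3 -175.1] z 57.3 rpy [172.8   -7.76 166.99] F press [ -1.81 -10.26] Fz 2.89 q [ -7.  24. -23.  49.   8.   6.]
```

```bash
python3 -c "
from h import *
s=camera('scene');d=camera('side')
cv2.imwrite('pics/press2.png',np.hstack([cv2.resize(s['image'][165:285,205:345,::-1],(400,343),interpolation=2),cv2.resize(d['image'][100:270,170:300,::-1],(400,523),interpolation=2)[:343+180][:523][90:433]]))
"
```

```text
(no output)
```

View pics/press2.png

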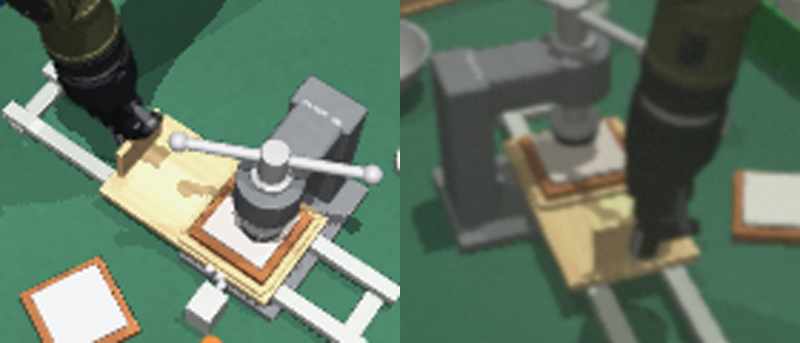

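The scene crop shows the carrier's leading bump at the plunger, near (212,272). The pad is clear above the tile, and the bar runs from (178,140) to (372,174). I'll push on in small steps.

Call:
{"fn": "send_rows", "kwargs": {"motion": [[0,0,0.15,0.02,0]]}}

```text
t: 15.58
position: [0.485, -0.0186, 0.0572]
orientation: [173.0, -7.8, 167.0]
ft_force: [-4.6, -12.5, 5.1]
opening: -0.0003
grip_force: 7.2
```

Call:
{"fn": "send_rows", "kwargs": {"motion": [[0,0,0.15,0.02,0]]}}

```text
t: 15.7
position: [0.4855, -0.0165, 0.0573]
orientation: [172.9, -7.8, 167.0]
ft_force: [-4.4, -9.8, 2.9]
opening: 0.0002
grip_force: 5.5
```

```bash
python3 -c "
from h import *
pp()"
```

```text
t 15.70 press xy mm [   3.3 -172.6] z 57.3 rpy [172.87  -7.76 166.96] F press [ -2.16 -10.58] Fz 2.88 q [ -7.  24. -23.  49.   8.   6.]
```

Call:
{"fn": "send_rows", "kwargs": {"motion": [[0,0,0.15,0.02,0]]}}

```text
t: 15.82
position: [0.4861, -0.0136, 0.0573]
orientation: [172.7, -7.8, 167.0]
ft_force: [-2.9, -5.8, 0.9]
opening: -0.0002
grip_force: 3.1
```

Call:
{"fn": "send_rows", "kwargs": {"motion": [[0,0,0.15,0.02,0]]}}

```text
t: 15.95
position: [0.4868, -0.0107, 0.0573]
orientation: [172.5, -7.8, 167.0]
ft_force: [-1.3, -1.7, -0.1]
opening: -0.0002
grip_force: 0.9
```

Call:
{"fn": "send_rows", "kwargs": {"motion": [[0,0,0.15,0.02,0]]}}

```text
t: 16.08
position: [0.4879, -0.0082, 0.0573]
orientation: [172.3, -7.7, 167.1]
ft_force: [0.1, -0.6, 0.0]
opening: 0.0003
grip_force: 0.2
```

```bash
python3 -c "
from h import *
pp()
s=camera('scene');d=camera('side')
for n,c in(('scene',s),('side',d)):
  for q,z in(('push_plate',.061),('work',.036),('carrier',0)):
    for r in nets.tip_of(n,q)[:1]: print(n,q,round(r['confidence'],2),np.round(1e3*(M@(atz(c,r['centre'],z)[:2]-O)),0))
cv2.imwrite('pics/det.png',cv2.resize(s['image'][190:290,215:345,::-1],None,fx=6,fy=6,interpolation=2))
pp()
"
```

```text
t 16.07 press xy mm [   3.8 -163.9] z 57.3 rpy [172.33  -7.73 167.1 ] F press [ 0.22 -0.52] Fz 0.02 q [ -7.  24. -23.  49.   8.   6.]
scene push_plate 0.95 [   2. -160.]
scene work 0.87 [5. 9.]
side push_plate 0.71 [  -2. -158.]
side work 0.83 [ 0. -7.]
side carrier 0.96 [5. 8.]
t 16.48 press xy mm [   3.6 -164.3] z 57.3 rpy [172.39  -7.74 167.1 ] F press [-0.38  0.27] Fz -0.55 q [ -7.  24. -23.  49.   8.   6.]
```

View pics/det.png

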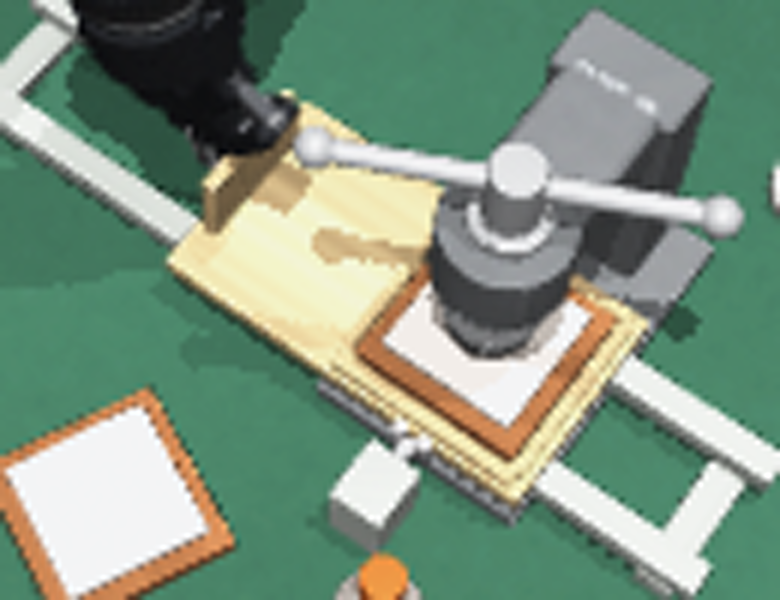

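```bash
python3 -c "
from h import *
s=camera('scene')
for l in((.06,.065,.036),(.06,-.15,.036),(.035,-.15,.086)):
    w=np.append(O+M.T@np.array(l[:2]),l[2]);print((proj(s,w)-[215,190]+.5)*6-.5)
    w=np.append(O+M.T@(np.array(l[:2])-[0,.01]),l[2]);print('  -10mm',(proj(s,w)-[215,190]+.5)*6-.5)
"
```

```text
[527.74228021 509.49763513]
  -10mm [510.41538031 497.42630089]
[175.78659856 264.29654892]
  -10mm [160.40612442 253.58125389]
[204.87730704 181.93277127]
  -10mm [189.01459144 171.16444658]
```

Call:
{"fn": "send_rows", "kwargs": {"motion": [[0,0,0.1,0.013,0],[0,0,0,0,0]]}}

```text
t: 16.77
position: [0.4877, -0.0077, 0.0572]
orientation: [172.4, -7.8, 167.1]
ft_force: [0.2, -0.4, 0.1]
opening: 0.0002
grip_force: 0.2
```

Call:
{"fn": "send_rows", "kwargs": {"motion": [[0,0,0.08,0.01,0],[0,0,0,0,0]]}}

```text
t: 17.02
position: [0.4878, -0.007, 0.0572]
orientation: [172.4, -7.8, 167.1]
ft_force: [-0.6, -2.3, 0.8]
opening: 0.0
grip_force: 0.5
```

Call:
{"fn": "send_rows", "kwargs": {"motion": [[0,0,0.07,0.01,0],[0,0,0,0,0]]}}

```text
t: 17.27
position: [0.488, -0.0065, 0.0573]
orientation: [172.5, -7.8, 167.1]
ft_force: [0.0, -2.3, 0.1]
opening: 0.0003
grip_force: 1.2
```

Call:
{"fn": "send_rows", "kwargs": {"motion": [[0,0,0.07,0.01,0],[0,0,0,0,0]]}}

```text
t: 17.52
position: [0.488, -0.0061, 0.0573]
orientation: [172.5, -7.7, 167.1]
ft_force: [-0.9, -3.9, 1.4]
opening: -0.0001
grip_force: 2.5
```

The carrier took about 4 N without creeping after it had snapped through, so it's seated in the detent. I'll back off, rise and measure the bar.

Call:
{"fn": "send_rows", "kwargs": {"motion": [[0,0,-1.5,-0.2,0],[0,0,-2.5,-0.3,0],[0,0.5,0.5,-3.9,0],[0,0.7,0.65,-4.9,0],[0,0.7,0.65,-4.9,0],[0,0.7,0.65,-4.9,0],[0,0.3,0.3,-2,0],[0,0,0,0,0]]}}

```text
t: 18.52
position: [0.4795, -0.0449, 0.2682]
orientation: [172.3, -7.5, 167.1]
ft_force: [0.4, -0.6, -1.3]
opening: 0.0003
grip_force: 0.0
```

```bash
python3 -c "
from h import *
p,f=pp();axes()
s=camera('scene')
for x in((315,147),(722,217)):
    q=1e3*(M@(atz(s,((x[0]+.5)/6-.5+215,(x[1]+.5)/6-.5+190),.2)[:2]-O));print(q,np.degrees(np.arctan2(q[1],q[0])))
d=camera('side')
for n,c in(('scene',s),('side',d)):
  for q,z in(('bar_end',.2),('push_plate',.061),('work',.036),('carrier',0)):
    for r in nets.tip_of(n,q)[:2]: print(n,q,round(r['confidence'],2),np.round(1e3*(M@(atz(c,r['centre'],z)[:2]-O)),0))
to(50,-25,260,8);to(50,-25,184,1)
"
```

```text
t 18.52 press xy mm [   3.6 -201.6] z 268.2 rpy [172.33  -7.54 167.08] F press [ 0.5  -0.54] Fz -1.25 q [-11.  15.  -3.  79.   8.   2.]
press dirs +x,+y,+z in tool: [array([-0.991,  0.022, -0.129]), array([0.005, 0.991, 0.134]), array([ 0.131,  0.132, -0.982])]
[ 40.40792227 -81.53981283] -63.6387949678778
[-39.83376822  80.2731559 ] 116.39188359962776
scene bar_end 0.78 [-32.  79.]
scene bar_end 0.63 [ 46. -76.]
scene push_plate 0.82 [   7. -150.]
scene work 0.89 [-7. -3.]
scene work 0.88 [  95. -398.]
scene carrier 0.8 [-1.  6.]
scene carrier 0.58 [ -84. -469.]
side bar_end 0.68 [ -21. -662.]
side bar_end 0.67 [-2. -6.]
side push_plate 0.67 [  -4. -150.]
side work 0.88 [  56. -455.]
side work 0.86 [-334.    5.]
side carrier 0.73 [-12.  -8.]
to (50, -25, 260) tool cm per row [-0.592  2.19   0.289] x 8
to (50, -25, 184) tool cm per row [-5.768 16.527  9.777] x 1
```

Call:
{"fn": "send_rows", "kwargs": {"motion": [[0,-0.534,2.17,0.22,0],[0,-0.534,2.17,0.22,0],[0,-0.534,2.17,0.22,0],[0,-0.534,2.17,0.22,0],[0,-0.534,2.17,0.22,0],[0,-0.534,2.17,0.22,0],[0,-0.534,2.17,0.22,0],[0,-0.534,2.17,0.22,0],[0,0,0,0,0]]}}

```text
t: 20.15
position: [0.5601, 0.1174, 0.2661]
orientation: [172.4, -7.8, 167.2]
ft_force: [-0.3, -0.5, 0.1]
opening: -0.0
grip_force: 0.0
```

```bash
python3 -c "
from h import *
pp();to(47.6,-27.5,184,4)"
```

```text
t 20.15 press xy mm [ 46.7 -25.6] z 266.1 rpy [172.41  -7.75 167.21] F press [-0.23 -0.54] Fz 0.06 q [ 6. 23.  8. 80. 10. 19.]
to (47.6, -27.5, 184) tool cm per row [-0.298 -0.316  2.006] x 4
```

Call:
{"fn": "send_rows", "kwargs": {"motion": [[0,-0.3,-0.32,2,0],[0,-0.3,-0.32,2,0],[0,-0.3,-0.32,2,0],[0,-0.3,-0.32,2,0],[0,0,0,0,0]]}}

```text
t: 20.78
position: [0.5584, 0.1129, 0.1831]
orientation: [172.5, -8.0, 167.0]
ft_force: [-0.0, -0.0, -0.3]
opening: -0.0001
grip_force: 0.0
```

```bash
cat >> h.py <<'E'
def arc(a0,a1,n,r=55,z=184):
    # commanded rows along a clockwise arc (degrees, press frame), starting from the measured place
    o=manip.observe();R=Ro.from_euler('xyz',o['orientation'],degrees=True).as_matrix()
    t=np.radians(np.linspace(a0,a1,n+1));P=np.c_[r*np.cos(t),r*np.sin(t)]
    D=np.diff(P,axis=0)/10
    rows=[[0]+[round(float(v),2) for v in R.T@np.append(M.T@d,0)]+[0] for d in D]
    print('[[0]+rows]:',rows)
def tq(b=(0,0)):
    o=manip.observe();p,f=pp();f=f-np.array(b)
    print('r %.1f phi %.1f deg  tangential(cw) %.2f radial %.2f torque %.3f'%(np.hypot(*p)*1e3,np.degrees(np.arctan2(p[1],p[0])),-(f@[p[1],-p[0]])/np.hypot(*p),f@p/np.hypot(*p),-(f@[p[1],-p[0]])))
E
python3 -c "
from h import *
tq();arc(-30,-192,18)"
```

```text
t 20.77 press xy mm [ 46.  -30.3] z 183.1 rpy [172.5   -7.97 167.04] F press [-0.04 -0.05] Fz -0.26 q [ 6. 24. -2. 69. 10. 19.]
r 55.1 phi -33.4 deg  tangential(cw) -0.06 radial -0.00 torque -0.003
[[0]+rows]: [[0, 0.48, -0.72, -0.03, 0], [0, 0.59, -0.63, -0.0, 0], [0, 0.68, -0.54, 0.02, 0], [0, 0.75, -0.43, 0.05, 0], [0, 0.8, -0.3, 0.07, 0], [0, 0.84, -0.18, 0.1, 0], [0, 0.85, -0.04, 0.12, 0], [0, 0.85, 0.09, 0.13, 0], [0, 0.82, 0.22, 0.15, 0], [0, 0.77, 0.35, 0.16, 0], [0, 0.71, 0.47, 0.16, 0], [0, 0.62, 0.57, 0.16, 0], [0, 0.52, 0.67, 0.16, 0], [0, 0.41, 0.74, 0.16, 0], [0, 0.29, 0.8, 0.15, 0], [0, 0.16, 0.84, 0.13, 0], [0, 0.03, 0.85, 0.12, 0], [0, -0.11, 0.85, 0.1, 0]]
```

Call:
{"fn": "send_rows", "kwargs": {"motion": [[0,0.52,-0.69,-0.02,0],[0,0.62,-0.6,0.0,0],[0,0.7,-0.51,0.03,0],[0,0.77,-0.4,0.05,0],[0,0.81,-0.28,0.08,0],[0,0.84,-0.15,0.1,0],[0,0.85,-0.02,0.12,0],[0,0.84,0.11,0.13,0]]}}

```text
t: 21.78
position: [0.4956, 0.1027, 0.1846]
orientation: [172.5, -7.7, 167.1]
ft_force: [4.6, -0.9, -0.8]
opening: 0.0002
grip_force: 2.0
```

```bash
python3 -c "
from h import *
tq();arc(-129,-177,4)"
```

```text
t 21.77 press xy mm [-13.  -54.1] z 184.6 rpy [172.46  -7.7  167.07] F press [4.72 0.18] Fz -0.84 q [  6.  18. -12.  65.  10.  19.]
r 55.6 phi -103.5 deg  tangential(cw) 4.55 radial -1.27 torque 0.253
[[0]+rows]: [[0, 0.81, 0.79, 0.21, 0], [0, 0.63, 0.94, 0.21, 0], [0, 0.41, 1.05, 0.2, 0], [0, 0.18, 1.12, 0.17, 0]]
```

```bash
python3 -c "
from h import *
arc(-104.5,-176.5,8);arc(-176.5,-248.5,8)"
```

```text
[[0]+rows]: [[0, 0.81, 0.26, 0.14, 0], [0, 0.76, 0.38, 0.15, 0], [0, 0.69, 0.5, 0.16, 0], [0, 0.6, 0.6, 0.16, 0], [0, 0.49, 0.69, 0.16, 0], [0, 0.38, 0.76, 0.15, 0], [0, 0.25, 0.81, 0.14, 0], [0, 0.12, 0.84, 0.13, 0]]
[[0]+rows]: [[0, -0.01, 0.86, 0.11, 0], [0, -0.14, 0.85, 0.09, 0], [0, -0.27, 0.82, 0.07, 0], [0, -0.4, 0.76, 0.05, 0], [0, -0.51, 0.69, 0.02, 0], [0, -0.61, 0.61, -0.0, 0], [0, -0.7, 0.51, -0.03, 0], [0, -0.77, 0.39, -0.05, 0]]
```

Call:
{"fn": "send_rows", "kwargs": {"motion": [[0,0.81,0.26,0.14,0],[0,0.76,0.38,0.15,0],[0,0.69,0.5,0.16,0],[0,0.6,0.6,0.16,0],[0,0.49,0.69,0.16,0],[0,0.38,0.76,0.15,0],[0,0.25,0.81,0.14,0],[0,0.12,0.84,0.13,0]]}}

```text
t: 22.78
position: [0.4652, 0.1603, 0.184]
orientation: [172.6, -7.9, 167.1]
ft_force: [0.4, -5.0, 0.7]
opening: 0.0002
grip_force: 2.2
```

```bash
python3 -c "
from h import *
tq();axes()"
```

```text
t 22.77 press xy mm [-55.3  -4.5] z 184.0 rpy [172.56  -7.89 167.07] F press [ 1.45 -4.77] Fz 0.73 q [ 12.  16. -15.  63.  10.  26.]
r 55.5 phi -175.4 deg  tangential(cw) 4.87 radial -1.06 torque 0.270
press dirs +x,+y,+z in tool: [array([-0.991,  0.022, -0.135]), array([0.005, 0.991, 0.13 ]), array([ 0.137,  0.128, -0.982])]
```

Call:
{"fn": "send_rows", "kwargs": {"motion": [[0,-0.01,0.86,0.11,0],[0,-0.14,0.85,0.09,0],[0,-0.27,0.82,0.07,0]]}}

```text
t: 23.15
position: [0.4746, 0.1845, 0.184]
orientation: [172.5, -8.0, 167.1]
ft_force: [-1.8, -4.5, -0.1]
opening: 0.0002
grip_force: 1.9
```

Call:
{"fn": "send_rows", "kwargs": {"motion": [[0,-0.4,0.76,0.05,0],[0,-0.51,0.69,0.02,0],[0,-0.61,0.61,0,0]]}}

```text
t: 23.52
position: [0.4955, 0.2014, 0.1844]
orientation: [172.4, -7.9, 167.1]
ft_force: [-3.4, -3.0, 0.1]
opening: 0.0003
grip_force: 2.0
```

```bash
cat >> h.py <<'E'
def tqs(pos,F):
    p=M@(np.array(pos[:2])-O);f=M@np.array(F[:2]);print('phi %.1f r %.1f torque %.3f'%(np.degrees(np.arctan2(p[1],p[0])),np.hypot(*p)*1e3,-(f@[p[1],-p[0]])))
E
python3 -c "
from h import *
tq();arc(-230.5,-302.5,8);arc(-302.5,-392.5,10)"
```

```text
t 23.52 press xy mm [-34.7  42.2] z 184.4 rpy [172.42  -7.88 167.1 ] F press [-2.69 -3.67] Fz 0.06 q [16. 19. -9. 64. 10. 29.]
r 54.6 phi 129.5 deg  tangential(cw) 4.41 radial -1.12 torque 0.241
[[0]+rows]: [[0, -0.7, 0.51, -0.03, 0], [0, -0.77, 0.39, -0.05, 0], [0, -0.82, 0.27, -0.08, 0], [0, -0.85, 0.14, -0.1, 0], [0, -0.85, 0.0, -0.12, 0], [0, -0.84, -0.13, -0.13, 0], [0, -0.81, -0.26, -0.15, 0], [0, -0.76, -0.38, -0.16, 0]]
[[0]+rows]: [[0, -0.68, -0.5, -0.16, 0], [0, -0.6, -0.6, -0.16, 0], [0, -0.49, -0.69, -0.16, 0], [0, -0.38, -0.76, -0.15, 0], [0, -0.25, -0.81, -0.14, 0], [0, -0.12, -0.84, -0.13, 0], [0, 0.01, -0.86, -0.11, 0], [0, 0.14, -0.85, -0.09, 0], [0, 0.27, -0.82, -0.07, 0], [0, 0.4, -0.76, -0.05, 0]]
```

Call:
{"fn": "send_rows", "kwargs": {"motion": [[0,-0.7,0.51,-0.03,0],[0,-0.77,0.39,-0.05,0],[0,-0.82,0.27,-0.08,0]]}}

```text
t: 23.9
position: [0.5197, 0.2076, 0.1846]
orientation: [172.4, -8.0, 167.1]
ft_force: [-6.9, -2.2, 1.6]
opening: 0.0002
grip_force: 3.1
```

Call:
{"fn": "send_rows", "kwargs": {"motion": [[0,-0.85,0.14,-0.1,0],[0,-0.85,0.0,-0.12,0],[0,-0.84,-0.13,-0.13,0]]}}

```text
t: 24.28
position: [0.5439, 0.2027, 0.1849]
orientation: [172.2, -8.1, 167.2]
ft_force: [-8.7, 2.3, 2.9]
opening: -0.0001
grip_force: 4.0
```

```bash
python3 -c "
from h import *
tq()"
```

```text
t 24.27 press xy mm [12.2 54.1] z 184.9 rpy [172.23  -8.1  167.16] F press [-8.97  0.34] Fz 2.85 q [15. 24. -2. 67. 11. 28.]
r 55.4 phi 77.2 deg  tangential(cw) 8.82 radial -1.65 torque 0.489
```

The torque has started to rise, from 0.24 to about 0.49 N m, over the last 52°. I'll hold here, take averaged readings and the bar angle from the camera.

```bash
python3 -c "
from h import *
for i in range(3):
    s=camera('scene');tq()
for r in nets.tip_of('scene','bar_end')[:3]: 
    q=1e3*(M@(atz(s,r['centre'],.2)[:2]-O));print(r['confidence'],q,np.degrees(np.arctan2(q[1],q[0])))
cv2.imwrite('pics/bar.png',cv2.resize(s['image'][190:290,215:345,::-1],None,fx=6,fy=6,interpolation=2))
"
```

```text
t 24.32 press xy mm [13.9 54.2] z 184.9 rpy [172.21  -7.97 167.13] F press [-5.83  0.32] Fz 1.78 q [15. 24. -2. 67. 11. 28.]
r 56.0 phi 75.6 deg  tangential(cw) 5.72 radial -1.14 torque 0.320
t 24.38 press xy mm [13.9 54.3] z 184.9 rpy [172.2   -7.95 167.13] F press [-5.96  0.17] Fz 1.16 q [15. 24. -2. 67. 11. 28.]
r 56.1 phi 75.7 deg  tangential(cw) 5.82 radial -1.31 torque 0.326
t 24.43 press xy mm [13.8 54.3] z 184.9 rpy [172.2   -7.93 167.13] F press [-4.63  0.56] Fz 1.23 q [15. 24. -2. 67. 11. 28.]
r 56.1 phi 75.7 deg  tangential(cw) 4.63 radial -0.60 torque 0.259
0.64 [53.81078451 72.50257132] 53.41751329386227
```

View pics/bar.png

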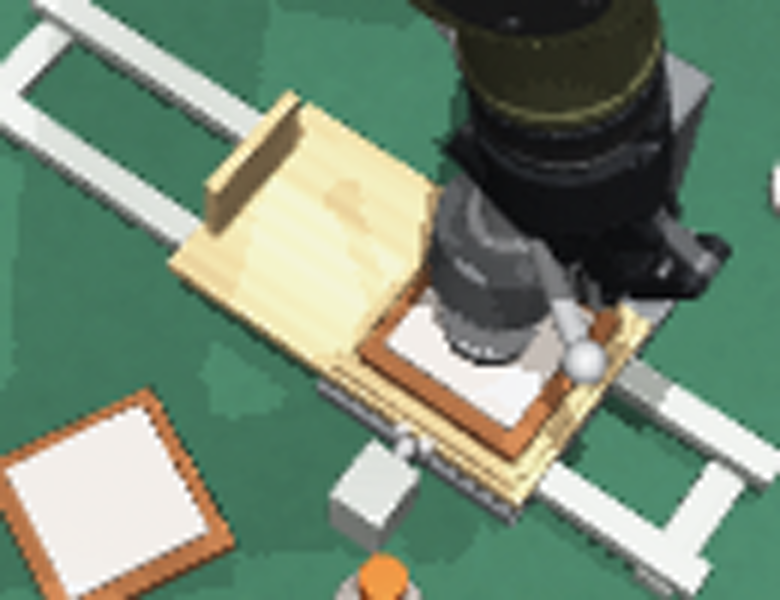

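The picture shows the ball at about (585,360), so the bar is near 52°. The plunger still sits between the carrier bumps at (408,440). The rise is about 0.15–0.23 N m and about 1 rad past contact, so it's snug. I'll back the finger off the bar and lift away.

Call:
{"fn": "send_rows", "kwargs": {"motion": [[0,0.5,0,0.07,0],[0,0.8,0,0.1,0],[0,0.5,0,0.07,0],[0,0.3,0.3,-2,0],[0,0.4,0.4,-3.5,0],[0,0.4,0.4,-3.5,0],[0,0.4,0.4,-3.5,0],[0,0,0,0,0]]}}

```text
t: 25.48
position: [0.5316, 0.2037, 0.3149]
orientation: [172.2, -7.4, 167.1]
ft_force: [-0.3, 0.3, -0.1]
opening: 0.0001
grip_force: 0.0
```

```bash
python3 -c "
from h import *
tq();s=camera('scene');d=camera('side')
for n,c in(('scene',s),('side',d)):
  for q,z in(('bar_end',.2),('push_plate',.061),('work',.036),('carrier',0)):
    for r in nets.tip_of(n,q)[:2]:
        v=1e3*(M@(atz(c,r['centre'],z)[:2]-O));print(n,q,round(r['confidence'],2),np.round(v,0),np.round(np.degrees(np.arctan2(v[1],v[0]))))
cv2.imwrite('pics/end.png',np.hstack([cv2.resize(s['image'][165:285,215:345,::-1],(400,369),interpolation=2),cv2.resize(d['image'][110:229,175:304,::-1],(400,369),interpolation=2)]))
"
```

```text
t 25.48 press xy mm [ 0.1 52.3] z 314.9 rpy [172.2   -7.4  167.11] F press [-0.37  0.22] Fz -0.12 q [15. 20. 12. 84. 10. 28.]
r 52.3 phi 89.9 deg  tangential(cw) 0.37 radial 0.22 torque 0.020
scene bar_end 0.87 [-36. -77.] -115.0
scene bar_end 0.57 [151. 247.] 59.0
scene push_plate 0.71 [  -7. -157.] -92.0
scene work 0.84 [-312.   75.] 166.0
scene work 0.67 [-11.   6.] 152.0
scene carrier 0.92 [-14.   8.] 150.0
side bar_end 0.9 [-61. -71.] -131.0
side push_plate 0.72 [  -2. -142.] -91.0
side push_plate 0.27 [118. -38.] -18.0
side work 0.65 [-342.   -2.] -180.0
side work 0.6 [  60. -447.] -82.0
side carrier 0.85 [ 1. -5.] -77.0
side carrier 0.21 [ 262. -478.] -61.0
```

View pics/end.png

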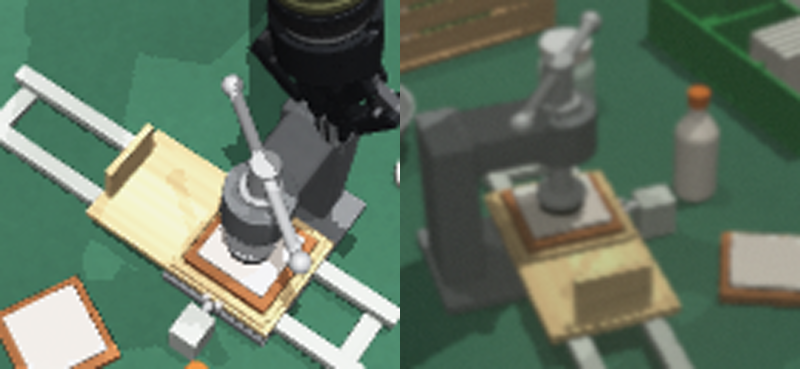

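The final view shows the pad on the tile, the carrier at the station with the plunger between its bumps near (208,298), the tile whole and the gripper clear. Handing it in.

```bash
python3 -c "
from h import *
print(manip.job_done())"
```

```text
the job is handed in; nothing more can be done
None
```

I handed the job in at about 25.5 s: the carrier is in its detent and the press is snugged on the uncracked tile, roughly 0.15–0.23 N m above free turning (0.1–0.2 is proper). An early wrist mistake swung the T-handle before the push and pressed the fingertips on bare table at 42 N, but the other objects looked undisturbed.

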